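Set four perfume stocks on their matching coasters

TASK

Set up the perfumer's bench: stand each of the four stock containers (green-bulbed dropper bottle, blue-capped flacon, red-lidded jar, yellow-lidded tin) upright and centred on the oak coaster whose inlay has its colour and the shape of its base, with the square tin and the oblong flacon turned to fit their marks. Set each one down gently without tipping or dropping it, let go of it, and leave the glass beaker and the stoppered flask where they stand.

Things in the scene. Friction and masses are not known exactly. Their poses are not given: they have to be found in the camera images.
- dropper: Loose round amber dropper bottle, about 90 g: body 36 mm in diameter, straight-sided from the foot up to 50 mm, green collar 28 mm in diameter at 57 to 68 mm, green bulb 22 mm wide above it (rigid), 84 mm tall in all. Origin: centre of its underside; z up. Starts upright on the table.
- flacon: Loose oblong frosted pale-grey glass flacon, about 160 g: body 58 mm (its x) by 36 mm (its y) by 52 mm high, with a blue cap 34 x 24 mm at 57 to 76 mm, 76 mm tall in all. Origin: centre of its underside; z up. Starts upright on the table at any yaw.
- jar: Loose round cream jar, about 140 g: 52 mm in diameter, straight-sided, red lid of the same diameter on top at 44 to 58 mm, 58 mm tall in all. Origin: centre of its underside; z up. Starts upright on the table.
- tin: Loose square grey tin, about 120 g: body 44 x 44 mm, 48 mm high, yellow lid 46 x 46 mm at 48 to 62 mm, 62 mm tall in all. Origin: centre of its underside; x and y square to its sides, z up. Starts upright on the table at any yaw.
- coaster_green: Fixed round oak coaster, 84 mm across, 8 mm thick, flat top, flush green inlay at its centre, a disc 36 mm across; place of the dropper bottle. Origin: centre of its underside on the table; z up, top face 8 mm above the origin.
- coaster_blue: Fixed round oak coaster, 84 mm across, 8 mm thick, flat top, flush blue inlay at its centre, a rectangle 58 x 36 mm; place of the flacon. Origin: centre of its underside on the table; z up, top face 8 mm above the origin; x along the rectangle's long side, y along its short side.
- coaster_red: Fixed round oak coaster, 84 mm across, 8 mm thick, flat top, flush red inlay at its centre, a disc 52 mm across; place of the jar. Origin: centre of its underside on the table; z up, top face 8 mm above the origin.
- coaster_yellow: Fixed round oak coaster, 84 mm across, 8 mm thick, flat top, flush yellow inlay at its centre, a square 46 x 46 mm; place of the tin. Origin: centre of its underside on the table; z up, top face 8 mm above the origin; x and y square to the inlay's sides.
- beaker: Bystander, loose: clear open beaker, 68 mm in diameter, 85 mm tall, with glass rods sticking out to 138 mm high, at the left or right edge of the work. Origin: centre of its underside. Leave it alone.
- flask: Bystander, loose: clear squat stoppered flask, 74 mm in diameter, 90 mm tall, at the other edge of the work. Origin: centre of its underside. Leave it alone.
Mind the look-alikes: they are no part of the job. Leave any pink look-alike of the tin alone. What is shaped like the jar but pink is not meant.

How it is judged:
At the end, for the whole second after the job is handed in: Each container upright (0.12 rad) on its own coaster, centres within 14 mm; flacon along the blue rectangle (0.25 rad, either way round), tin square to the yellow square (0.25 rad, any of four ways); all released, at rest; beaker and flask moved under 20 mm (horizontal distance between dropper and coaster_green below 0.014 m and z of dropper in the frame of coaster_green between 0.004 and 0.012 m and angle between each of dropper, flacon, jar, tin's own z axis and vertical below 0.12 rad and linear speed of each of dropper, flacon, jar, tin below 0.02 m/s and angular speed of each of dropper, flacon, jar, tin below 0.2 rad/s and horizontal distance between flacon and coaster_blue below 0.014 m and z of flacon in the frame of coaster_blue between 0.004 and 0.012 m and horizontal distance between jar and coaster_red below 0.014 m and z of jar in the frame of coaster_red between 0.004 and 0.012 m and horizontal distance between tin and coaster_yellow below 0.014 m and z of tin in the frame of coaster_yellow between 0.004 and 0.012 m and angle between the x axis of flacon and the x axis of coaster_blue, either way round below 0.25 rad and (angle between the x axis of tin and the x axis of coaster_yellow, either way round below 0.25 rad or angle between the x axis of tin and the y axis of coaster_yellow, either way round below 0.25 rad) and distance of each of beaker, flask from where it was at the start of the episode below 0.02 m); the robot touches nothing.
It fails at once if a container is tipped over (beyond 0.7 rad) (angle between any of dropper, flacon, jar, tin's own z axis and vertical above 0.7 rad).
It fails at once if a container is dropped (moves unheld faster than 0.6 m/s: a fall of some 18 mm) ((contact force between dropper and the fingers below 0.05 N and linear speed of dropper above 0.6 m/s) or (contact force between flacon and the fingers below 0.05 N and linear speed of flacon above 0.6 m/s) or (contact force between jar and the fingers below 0.05 N and linear speed of jar above 0.6 m/s) or (contact force between tin and the fingers below 0.05 N and linear speed of tin above 0.6 m/s)).
It fails at once if the beaker or the flask is moved by more than 20 mm (distance of any of beaker, flask from where it was at the start of the episode above 0.02 m).
It also fails if it takes over 109 s, if anything falls off the work surface, if the arm or the gripper's body presses on something with over 40 N, if the wrist force passes 120 N, or if a joint passes its speed limit or range.

ROBOT

A 6-joint arm with a two-finger parallel gripper is mounted at the origin on the work surface. World frame = base frame: x ahead of the robot, y to its left, z up, the work surface at z = 0. Lengths are in m, angles in rad, forces in N, time in s.
With the tool pointing down it reaches from about 0.225 to 0.875 m from the base axis. Payload 3.4 kg.
Tool frame: the origin (TCP) lies at the very end of the fingers, on their centre line; the grasp point (between the pads) lies 19 mm behind it; z points along the fingers, y is the direction in which the jaws open and shut (so a half turn about z gives the same grasp; the last joint's range is limited). The gripper opens to 85 mm and grips with 20 to 120 N. Pads are 22 mm wide; open, the fingers measure 114 mm over their backs; the gripper's body (76 mm by 85 mm) begins 54 mm behind the grasp point. The pads swing forward as they close: fully open they stand 13 mm farther back than shut.
Start: joints at [-1.429, 0.276, 1.505, -0, 1.361, -0.121], TCP at [0.149, -0.555, 0.231] pointing down, gripper open.
Joint ranges: [-2.89, 2.89], [-0.75, 2.08], [0.22, 2.7], [-1.18, 4.32], [0.11, 2.71], [-2.7, 2.7]. Speed limits (rad/s): [2.57, 2.57, 3.14, 3.14, 3.14, 3.14].

INTERFACE

Orientations are given as a unit quaternion [w, x, y, z].
In Python, from rig import get_state, get_image, camera_model, sign_off gives the robot as it stands. The module is installed in compiled form; this text tells all that it offers.
- The arm moves only by the tool drive_tool, never from a script. Its argument "motion" is text: rows parted by semicolons, each of 7 numbers parted by spaces: the turn, a rotation vector about the tool's x, y, z in degrees, then the shift along the tool's x, y, z in m, then the opening in per cent of the stroke, from 0 (shut) to 100 (fully open). In form: wx wy wz tx ty tz hand; .... A call has 1 to 12 rows; each row shifts and turns the pose as measured when the row begins, along the tool's axes as they then stand; what a row does not reach is not made up. A row lasts 1/8 s, in which the tool goes at most 62.5 mm and 10.7 degrees, less where a joint would pass 70% of its speed; a pose out of reach is approached as far as the arm can. A call is refused whole if a number of a shift passes 0.0625 or a number of a turn 10.7, either way. A call with a gripper value outside its range is refused whole. The fingers move at their own pace and stop on an object; "newtons" is the grip in N (left out, the last holds). Time passes only in rows, so rows that do not move let the fingers close. It gives the time, the measured TCP pose, the force and the opening at its end, in the units of the state.
- get_state(): the state, without advancing time (a new reading comes with each control period).
- get_image(name): name is "scene" or "top"; returns (picture, depth): 384x512x3 uint8, red, green, blue; 384x512 float32, m along the optical axis (not along the pixel's ray), 0 where there is no reading.
- camera_model(name): a dict with "camera_matrix" (3x3 intrinsics, pixels), "D" ([k1, k2, p1, p2, k3] as OpenCV has them; the pictures are not rectified), "cam_to_world" (4x4, takes a point from camera to world coordinates). Camera axes: x right, y up, looking along -z (the intrinsics and any distortion apply to the point x, -y, -z); pixel columns grow to the right and rows downward; lengths in m; the calibration is good to about 2 mm. A picture is of the moment at which its call begins. camera_model takes no time and is no camera call.
- sign_off(): hands the job in, once; it reports no verdict.
The state is a dict: "clock": time; "qpos": joint angles; "qd": joint speeds; "effort": joint torques, N m; "position": TCP position; "ee_rot": TCP orientation; "contact_force": force on the tool from outside, world axes, zero at the start; "moment": the same for the moment, N m; "width": finger opening in m.
Only numpy, scipy, OpenCV 4.12 (cv2) and the standard library are available. Lean on these libraries where they do the work, as an engineer would, in place of code of your own. Each camera call takes 0.05 s, during which the arm holds its last target.

## Working session

There is one attempt and no reset: what is moved stays moved. The work goes in short steps, Python scripts to look and compute and a tool call to move; the robot and the scene stay as the last step left them, time stands still between calls to the robot, and variables do not carry over. Pictures are saved under pics/ and viewed, and the job is handed in when it is done.

Besides the shell and the picture viewer there is one more tool, called after "Request:" in YAML: its name, and indented under it one key for each argument. drive_tool: Moves the arm, as the interface text tells. Its arguments: {"type":"object","properties":{"motion":{"type":"string"},"newtons":{"type":"number"}},"required":["motion"]}

```bash
mkdir -p pics; cat > h.py <<'E'
import numpy as np, cv2
from rig import *
def grab(n,f):
    im,d=get_image(n); cv2.imwrite('pics/'+f+'.png',im[:,:,::-1]); np.savez('pics/'+f+'.npz',im=im,d=d); return im,d
def ray(n,uv):
    m=camera_model(n); K=np.array(m["camera_matrix"]);D=np.array(m["D"]);T=np.array(m["cam_to_world"])
    p=cv2.undistortPoints(np.array(uv,float).reshape(-1,1,2),K,D).reshape(-1,2)
    d=np.c_[p[:,0],-p[:,1],-np.ones(len(p))]@T[:3,:3].T
    return T[:3,3],d
def plane(n,uv,z):
    o,d=ray(n,uv); return o+d*((z-o[2])/d[:,2])[:,None]
E
python3 - <<'E'
from h import *
for n in("scene","top"):
    im,d=grab(n,n+'0'); m=camera_model(n); print(n,np.round(m["cam_to_world"],3).tolist(),np.round(m["camera_matrix"],1).tolist(),m["D"])
print(get_state())
E
```

```text
scene [[0.302, -0.744, 0.596, 1.103], [0.953, 0.232, -0.194, -0.183], [0.006, 0.627, 0.779, 0.822], [0.0, 0.0, 0.0, 1.0]] [[385.8, 0.0, 254.0], [0.0, 385.8, 200.4], [0.0, 0.0, 1.0]] [-0.10652913  0.          0.          0.          0.        ]
top [[0.017, 0.984, -0.175, 0.284], [-1.0, 0.017, -0.001, -0.005], [0.002, 0.175, 0.985, 1.127], [0.0, 0.0, 0.0, 1.0]] [[420.1, 0.0, 260.8], [0.0, 420.1, 189.1], [0.0, 0.0, 1.0]] [-0.13065497  0.          0.          0.          0.        ]
{'clock': 0.1, 'qpos': array([-1.42904530e+00,  2.76541818e-01,  1.50601035e+00,  4.84633378e-07,
        1.36071790e+00, -1.20997917e-01]), 'qd': array([-3.54642076e-04, -2.21410253e-03, -2.51434930e-03, -3.29632998e-04,
       -8.20008150e-05, -8.58584550e-04]), 'effort': array([ 1.44962625e-03, -4.17700589e+01, -2.46404493e+01, -1.17619657e-04,
        5.80796041e-03,  1.01932508e-05]), 'position': array([ 0.14927641, -0.55479044,  0.23051896]), 'ee_rot': array([-8.38666322e-04,  9.91382437e-01,  1.30996798e-01, -8.46582058e-06]), 'contact_force': array([ 0.16305254, -0.10443479,  0.19791069]), 'moment': array([-0.02900229, -0.05227017,  0.01758141]), 'width': 0.08526593884006868}
```

View pics/scene0.png

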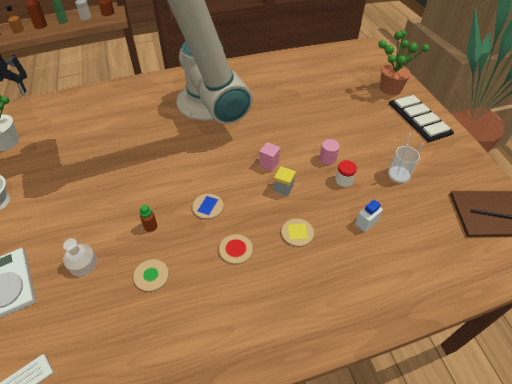

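View pics/top0.png

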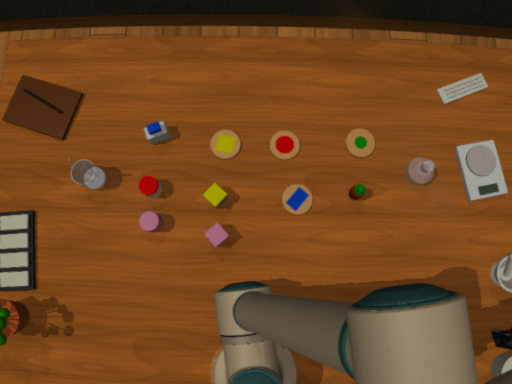

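The pictures show:
- **Scene view:** tin at (284,180), jar (346,174), flacon (369,216), dropper (148,218). The pink look-alikes are a cube at (269,157) and a jar at (330,152).
- **Top view:** tin (215,195), jar (150,186), flacon (156,131), dropper (359,191). The pink look-alikes are at (217,235) and (151,222), the beaker at (88,175) and the flask at (421,171).

Next I'll measure positions.

```bash
cat > meas.py <<'E'
from h import *
def pts(n,f):
    z=np.load('pics/'+f+'.npz'); im,d=z['im'],z['d']
    v,u=np.mgrid[0:384,0:512]; m=camera_model(n)
    o,r=ray(n,np.c_[u.ravel(),v.ravel()])
    return im,(o+r*d.ravel()[:,None]).reshape(384,512,3)
def masks(im):
    h=cv2.cvtColor(im,cv2.COLOR_RGB2HSV); H,S,V=[h[:,:,i].astype(int) for i in range(3)]
    return dict(green=(H>50)&(H<80)&(S>150)&(V>60),blue=(H>108)&(H<125)&(S>150)&(V>80),red=((H<4)|(H>176))&(S>200)&(V>90),yellow=(H>24)&(H<33)&(S>180)&(V>90))
HT=dict(green=.084,blue=.076,red=.058,yellow=.062)
def blobs(n,f):
    im,P=pts(n,f)
    for c,m in masks(im).items():
        k,l,s,cen=cv2.connectedComponentsWithStats(m.astype(np.uint8))
        for i in range(1,k):
            if s[i,4]<25: continue
            vv,uu=np.where(l==i); Q=P[vv,uu]
            zm=np.percentile(Q[:,2],80)
            zt=HT[c] if zm>.03 else .008
            sel=np.abs(Q[:,2]-zt)<(.006 if zt>.02 else .02)
            if c=='green' and zt>.02: sel[:]=True
            if sel.sum()<8: print(n,c,cen[i],s[i,4],'zm',zm); continue
            X=plane(n,np.c_[uu[sel],vv[sel]],zt)[:,:2]
            r=cv2.minAreaRect((X*1000).astype(np.float32))
            print(n,c,'px',np.round(cen[i]),s[i,4],'z80 %.3f'%zm,'mean',np.round(X.mean(0),4),'rect c',np.round(r[0],1),'size',np.round(r[1],1),'ang',round(r[2],1),sel.sum())
if __name__=='__main__':
    import sys
    for n in('top','scene'): blobs(n,n+sys.argv[1])
E
python3 meas.py 0
python3 - <<'E'
from h import *
a=cv2.imread('pics/top0.png'); cv2.imwrite('pics/crop0.png',cv2.resize(a[100:250,60:260],None,fx=4,fy=4,interpolation=2))
E
```

```text
top green px [360. 142.] 95 z80 0.009 mean [ 0.6212 -0.2788] rect c [ 621.4 -278.2] size [28.3 29.3] ang 88.3 95
top green px [360. 189.] 77 z80 0.081 mean [ 0.4732 -0.2549] rect c [ 473.8 -255.5] size [21.5 24.2] ang 44.8 77
top green px [  3. 313.] 29 z80 0.161 mean [0.135 0.652] rect c [135.8 652.3] size [15.4 14.6] ang 3.6 29
top blue px [153. 127.] 97 z80 0.077 mean [0.6323 0.2827] rect c [632.1 282.5] size [22.5 30.8] ang 23.3 94
top blue px [297. 199.] 232 z80 0.009 mean [ 0.4591 -0.1021] rect c [ 459.3 -102.2] size [32.4 52.4] ang 45.9 232
top red px [284. 144.] 213 z80 0.009 mean [ 0.6104 -0.0669] rect c [609.6 -66.1] size [43.  44.4] ang 1.1 213
top red px [148. 185.] 271 z80 0.059 mean [0.4798 0.2903] rect c [480.2 290.6] size [48.7 46.6] ang 65.1 269
top yellow px [225. 144.] 262 z80 0.009 mean [0.6096 0.0973] rect c [609.8  97.4] size [45.3 45.7] ang 76.5 261
top yellow px [215. 194.] 314 z80 0.063 mean [0.4575 0.1148] rect c [457.6 114.7] size [44.5 43.8] ang 46.7 307
scene green px [400.  35.] 31 z80 0.204 mean [-0.0967  0.8163] rect c [-99.7 813.5] size [31.2 70. ] an
[... 776 characters left out ...]
 27. ] ang 7.4 51
scene green px [145. 211.] 95 z80 0.081 mean [ 0.4929 -0.2604] rect c [ 491.5 -260.4] size [37.8 22.5] ang 6.9 95
scene green px [150. 274.] 122 z80 0.010 mean [ 0.6206 -0.2827] rect c [ 620.5 -282.8] size [28.6 27.8] ang 81.0 122
scene blue px [207. 205.] 195 z80 0.010 mean [ 0.4578 -0.105 ] rect c [ 457.7 -104.7] size [32.6 54.3] ang 50.3 195
scene blue px [372. 207.] 125 z80 0.077 mean [0.6369 0.2789] rect c [637.1 279. ] size [22.7 37.6] ang 22.6 106
scene red px [346. 169.] 118 z80 0.059 mean [0.4872 0.2842] rect c [487.4 284.7] size [48.2 49.1] ang 73.1 105
scene red px [235. 248.] 100 z80 0.010 mean [ 0.609  -0.0706] rect c [608.3 -71.3] size [36.7 43.8] ang 74.8 100
```

View pics/crop0.png

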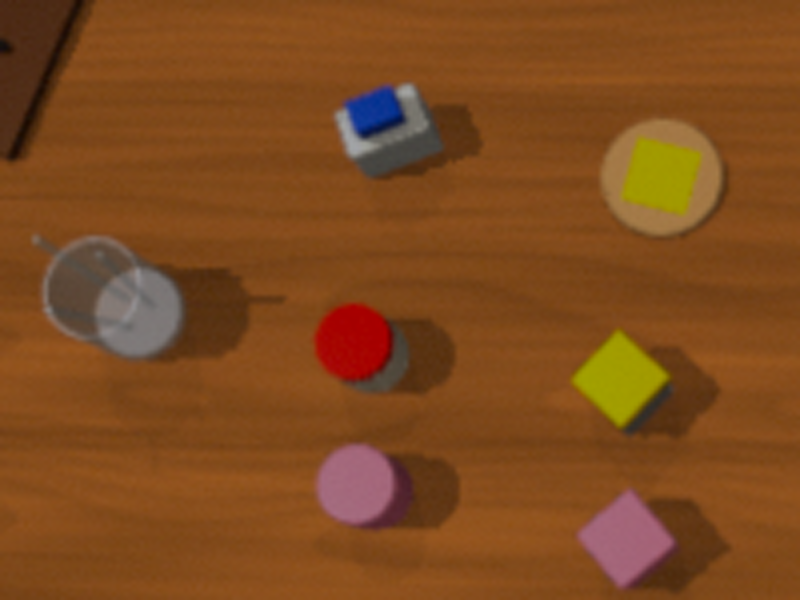

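The crop confirms which is which. The tin is the yellow-lidded square at crop (620,380) and the jar is the red-lidded one at (355,345). The pink ones at (360,485) and (628,540) are the look-alikes, so I'll leave them. I'll start with the dropper, turning the tool to a yaw of 90° while descending a little.

```bash
cat > go.py <<'E'
import sys
from h import *
from scipy.spatial.transform import Rotation as R
s=get_state(); q=s['ee_rot']; M=R.from_quat([q[1],q[2],q[3],q[0]]).as_matrix()
x,y,z,a=map(float,sys.argv[1:5]); a=np.radians(a)
G=np.array([[np.cos(a),np.sin(a),0],[np.sin(a),-np.cos(a),0],[0,0,-1.]])
print('clock %.2f'%s['clock'],'yaw %.1f'%np.degrees(np.arctan2(M[1,0],M[0,0])),'turn(tool,deg)',np.round(np.degrees(R.from_matrix(M.T@G).as_rotvec()),1))
dp=np.array([x,y,z])-s['position']
print('pos',np.round(s['position'],4),'shift tool now',np.round(M.T@dp,4),'shift after turn',np.round(G.T@dp,4),'F',np.round(s['contact_force'],1),'w %.4f'%s['width'])
E
python3 - <<'E'
from h import *
for f in('top0','scene0'):
    im=np.load('pics/'+f+'.npz')['im']; h=cv2.cvtColor(im,cv2.COLOR_RGB2HSV)
    for p in ([(297,232),(285,175)] if f=='scene0' else [(225,144)]): print(p,h[p[1],p[0]])
E
python3 go.py .476 -.258 .15 90
```

```text
(225, 144) [ 28 255 162]
(297, 232) [ 28 164 211]
(285, 175) [ 28 162 213]
clock 0.10 yaw 15.1 turn(tool,deg) [ -0.1  -0.1 -74.9]
pos [ 0.1493 -0.5548  0.2305] shift tool now [ 0.3926 -0.2016  0.0809] shift after turn [0.2968 0.3267 0.0805] F [ 0.2 -0.1  0.2] w 0.0853
```

Request:
drive_tool:
  motion: "0 0 -9.4 0 0 0.01 100;0 0 -9.4 0 0 0.01 100;0 0 -9.4 0 0 0.01 100;0 0 -9.4 0 0 0.01 100;0 0 -9.4 0 0 0.01 100;0 0 -9.4 0 0 0.01 100;0 0 -9.4 0 0 0.01 100;0 0 -9.4 0 0 0.01 100"
  newtons: 30

```text
clock: 1.1
position: [0.149, -0.5523, 0.145]
ee_rot: [-0.003, 0.69, 0.724, 0.002]
contact_force: [-0.9, -0.4, -0.1]
width: 0.0853
```

```bash
python3 go.py .476 -.258 .15 90
```

```text
clock 1.10 yaw 92.8 turn(tool,deg) [-0.1 -0.5  2.8]
pos [ 0.149  -0.5523  0.145 ] shift tool now [ 0.2782  0.3408 -0.003 ] shift after turn [ 0.2943  0.327  -0.005 ] F [-0.9 -0.4 -0.1] w 0.0853
```

Request:
drive_tool:
  motion: "0 0 0.5 0.028 0.034 -0.0005 100;0 0 0.3 0.028 0.034 0 100;0 0 0.3 0.028 0.034 0 100;0 0 0.3 0.028 0.034 0 100;0 0 0.3 0.028 0.034 0 100;0 0 0.3 0.028 0.034 0 100;0 0 0.3 0.028 0.034 0 100;0 0 0.3 0.028 0.034 0 100;0 0 0.3 0.025 0.03 0 100;0 0 0 0 0 0 100"

```text
clock: 2.35
position: [0.4523, -0.2871, 0.1425]
ee_rot: [-0.007, 0.709, 0.705, 0.004]
contact_force: [1.0, 0.3, 0.4]
width: 0.0852
```

```bash
sed -i 's/(S>180)&(V>90)/(S>130)\&(V>90)/' meas.py; sed -i 's/z,a=map/z,a=map/' go.py; python3 go.py .476 -.258 .017 90; python3 meas.py 0 | grep yellow
```

```text
clock 2.35 yaw 89.7 turn(tool,deg) [-0.3 -0.9 -0.3]
pos [ 0.4523 -0.2871  0.1425] shift tool now [0.0273 0.0241 0.1258] shift after turn [0.0291 0.0237 0.1255] F [1.  0.3 0.4] w 0.0852
top yellow px [225. 144.] 262 z80 0.009 mean [0.6096 0.0973] rect c [609.8  97.4] size [45.3 45.7] ang 76.5 261
top yellow px [215. 194.] 314 z80 0.063 mean [0.4575 0.1148] rect c [457.6 114.7] size [44.5 43.8] ang 46.7 307
scene yellow px [285. 174.] 208 z80 0.063 mean [0.4602 0.1126] rect c [460.  113.1] size [44.8 43. ] ang 48.2 197
scene yellow px [297. 231.] 269 z80 0.010 mean [0.6092 0.0949] rect c [608.9  95.2] size [45.3 46.4] ang 77.0 269
```

Request:
drive_tool:
  motion: "0 -0.9 -0.3 0.014 0.012 0 100;-0.3 0 0 0.013 0.012 0 100;0 0 0 0.002 0 0.02 100;0 0 0 0 0 0 100"

```text
clock: 2.85
position: [0.4753, -0.2585, 0.1215]
ee_rot: [-0.0, 0.708, 0.707, -0.001]
contact_force: [1.2, -0.4, 0.7]
width: 0.086
```

```bash
python3 go.py .476 -.258 .017 90; python3 - <<'E'
from h import *
grab('scene','s1'); a=cv2.imread('pics/s1.png'); cv2.imwrite('pics/c1.png',cv2.resize(a[130:290,60:260],None,fx=4,fy=4))
E
```

```text
clock 2.85 yaw 89.9 turn(tool,deg) [-0.1  0.1 -0.1]
pos [ 0.4753 -0.2585  0.1215] shift tool now [0.0006 0.0009 0.1045] shift after turn [0.0005 0.0007 0.1045] F [ 1.2 -0.4  0.7] w 0.0860
```

View pics/c1.png

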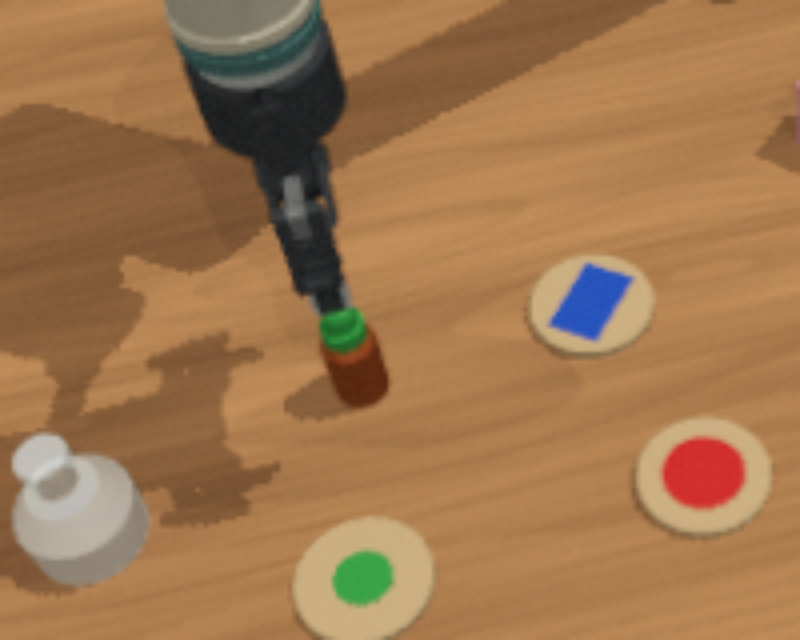

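```bash
cat >> h.py <<'E'
def proj(n,X):
    m=camera_model(n);T=np.linalg.inv(np.array(m["cam_to_world"]));p=np.array(X,float)@T[:3,:3].T+T[:3,3]
    p=p*[1,-1,-1]; return cv2.projectPoints(p.reshape(-1,1,3),np.zeros(3),np.zeros(3),np.array(m["camera_matrix"]),np.array(m["D"]))[0].reshape(-1,2)
E
python3 - <<'E'
from h import *
print((proj('scene',[[.518,-.258,.134],[.433,-.258,.134],[.476,-.258,.084],[.476,-.258,0.0]])-[60,130])*4)
E
```

```text
[[331.59705795 304.85196456]
 [313.84481071 198.59599684]
 [340.61645053 303.3953536 ]
 [368.13140542 382.60004365]]
```

Request:
drive_tool:
  motion: "0 0 0 0.0005 0 0.03 100;0 0 0 0 0 0.03 100;0 0 0 0 0 0.03 100;0 0 0 0 0 0.013 100;0 0 0 0 0 0 100"

```text
clock: 3.52
position: [0.4796, -0.2647, 0.0219]
ee_rot: [0.007, 0.709, 0.705, -0.0]
contact_force: [0.7, 0.4, 0.3]
width: 0.0853
```

Request:
drive_tool:
  motion: "0 0 0 0 0 0 35;0 0 0 0 0 0 20;0 0 0 0 0 0 10;0 0 0 0 0 0 0;0 0 0 0 0 0 0;0 0 0 0 0 0 0;0 0 0 0 0 0 0;0 0 0 0 0 0 0"
  newtons: 30

```text
clock: 4.53
position: [0.4814, -0.266, 0.0252]
ee_rot: [0.01, 0.709, 0.705, 0.0]
contact_force: [0.6, -0.9, -1.5]
width: 0.0351
```

Request:
drive_tool:
  motion: "0 0 0 0 0 0 60;0 0 0 0 0 0 100;0 0 0 0 0 0 100;0 0 0 0 0 0 100;0 0 0 0.007 0 0.008 100;-0.8 0 0 0.002 -0.002 0.002 100"

```text
clock: 5.28
position: [0.4802, -0.2569, 0.0147]
ee_rot: [0.015, 0.709, 0.705, 0.005]
contact_force: [0.2, 0.4, -0.0]
width: 0.085
```

```bash
python3 go.py .478 -.258 .018 90
```

```text
clock 5.28 yaw 89.7 turn(tool,deg) [ 1.7  0.8 -0.2]
pos [ 0.4802 -0.2569  0.0147] shift tool now [-0.0011 -0.0021 -0.0034] shift after turn [-0.0011 -0.0022 -0.0033] F [ 0.2  0.4 -0. ] w 0.0850
```

Request:
drive_tool:
  motion: "1.7 0.8 0 -0.001 -0.001 -0.003 100;0 0 0 0 0 0 100"

```text
clock: 5.52
position: [0.4776, -0.2566, 0.0169]
ee_rot: [-0.001, 0.709, 0.706, -0.0]
contact_force: [0.3, -1.0, -0.1]
width: 0.0855
```

```bash
python3 go.py .478 -.258 .018 90
```

```text
clock 5.53 yaw 89.8 turn(tool,deg) [-0.1 -0.1 -0.2]
pos [ 0.4776 -0.2566  0.0169] shift tool now [-0.0014  0.0004 -0.0011] shift after turn [-0.0014  0.0004 -0.0011] F [ 0.3 -1.  -0.1] w 0.0855
```

Request:
drive_tool:
  motion: "0 0 0 -0.001 0 -0.001 0;0 0 0 0 0 0 0;0 0 0 0 0 0 0;0 0 0 0 0 0 0;0 0 0 0 0 0 0;0 0 0 0 0 0 0"
  newtons: 35

```text
clock: 6.28
position: [0.4769, -0.2571, 0.0177]
ee_rot: [-0.001, 0.709, 0.706, 0.0]
contact_force: [0.2, 0.4, 0.7]
width: 0.0351
```

```bash
python3 go.py .478 -.258 .12 90
```

```text
clock 6.28 yaw 89.8 turn(tool,deg) [-0.1 -0.1 -0.2]
pos [ 0.4769 -0.2571  0.0177] shift tool now [-0.0008  0.001  -0.1023] shift after turn [-0.0009  0.0011 -0.1023] F [0.2 0.4 0.7] w 0.0351
```

Request:
drive_tool:
  motion: "0 0 0 0 0 -0.01 0;0 0 0 0 0 -0.025 0;0 0 0 0 0 -0.03 0;0 0 0 0 0 -0.015 0;0 0 0 0 0 0 0"

```text
clock: 6.9
position: [0.4765, -0.2569, 0.1014]
ee_rot: [-0.002, 0.708, 0.706, 0.0]
contact_force: [-0.2, 0.2, -0.8]
width: 0.0344
```

```bash
python3 go.py .620 -.280 .09 90;  python3 - <<'E'
from h import *
grab('scene','s2'); a=cv2.imread('pics/s2.png'); cv2.imwrite('pics/c2.png',cv2.resize(a[130:290,60:260],None,fx=4,fy=4))
E
```

```text
clock 6.90 yaw 89.8 turn(tool,deg) [-0.1 -0.1 -0.2]
pos [ 0.4765 -0.2569  0.1014] shift tool now [-0.0226  0.1436  0.011 ] shift after turn [-0.0231  0.1435  0.0114] F [-0.2  0.2 -0.8] w 0.0344
```

View pics/c2.png

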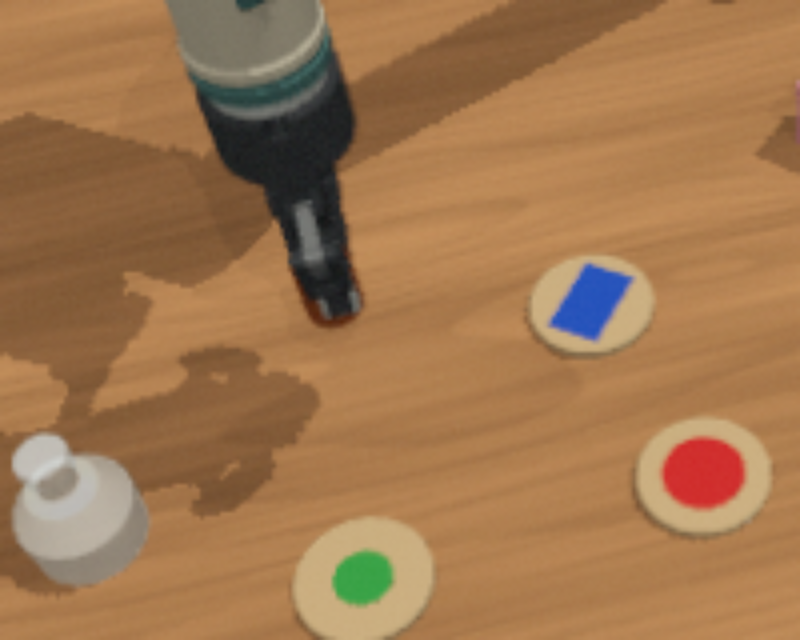

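Request:
drive_tool:
  motion: "0 0 0 -0.003 0.015 0 0;0 0 0 -0.004 0.025 0 0;0 0 0 -0.004 0.025 0 0;0 0 0 -0.004 0.025 0 0;0 0 0 -0.004 0.025 0 0;0 0 0 -0.003 0.02 0 0;0 0 0 0 0.005 0 0;0 0 0 0 0 0 0"

```text
clock: 7.95
position: [0.6231, -0.2785, 0.0904]
ee_rot: [-0.008, 0.709, 0.706, -0.001]
contact_force: [0.3, 0.2, -0.6]
width: 0.0346
```

```bash
python3 go.py .620 -.279 .06 90
```

```text
clock 7.95 yaw 89.8 turn(tool,deg) [-0.7 -0.5 -0.2]
pos [ 0.6231 -0.2785  0.0904] shift tool now [-0.0008 -0.0027  0.0304] shift after turn [-0.0005 -0.0031  0.0304] F [ 0.3  0.2 -0.6] w 0.0346
```

Request:
drive_tool:
  motion: "-0.7 -0.5 0 0 -0.003 0.015 0;0 0 0 0 0 0.02 0;0 0 0 0 0 0.018 0;0 0 0 0 0 0 0"

```text
clock: 8.45
position: [0.6168, -0.2776, 0.0353]
ee_rot: [-0.002, 0.709, 0.705, -0.0]
contact_force: [-0.2, 0.5, -0.7]
width: 0.0351
```

```bash
python3 go.py .620 -.279 .0265 90
```

```text
clock 8.45 yaw 89.7 turn(tool,deg) [-0.2 -0.1 -0.3]
pos [ 0.6168 -0.2776  0.0353] shift tool now [-0.0014  0.0032  0.0088] shift after turn [-0.0014  0.0032  0.0088] F [-0.2  0.5 -0.7] w 0.0351
```

Request:
drive_tool:
  motion: "-0.2 0 0 -0.001 0.003 0.004 0;0 0 0 0 0 0.003 0;0 0 0 0 0 0 0"

```text
clock: 8.82
position: [0.6209, -0.2793, 0.0294]
ee_rot: [0.001, 0.709, 0.705, 0.001]
contact_force: [0.0, -0.7, -0.6]
width: 0.0346
```

```bash
python3 go.py .620 -.279 .0257 90
```

```text
clock 8.82 yaw 89.7 turn(tool,deg) [ 0.2 -0.  -0.3]
pos [ 0.6209 -0.2793  0.0294] shift tool now [ 0.0003 -0.0009  0.0037] shift after turn [ 0.0003 -0.0009  0.0037] F [ 0.  -0.7 -0.6] w 0.0346
```

Request:
drive_tool:
  motion: "0 0 0 0 0 0.003 0;0 0 0 0 0 0.0015 0;0 0 0 0 0 0 0"

```text
clock: 9.2
position: [0.6214, -0.2796, 0.0259]
ee_rot: [0.002, 0.709, 0.705, 0.002]
contact_force: [0.9, 0.4, -0.6]
width: 0.0351
```

```bash
python3 go.py .620 -.279 .0257 90
```

```text
clock 9.20 yaw 89.7 turn(tool,deg) [ 0.3  0.  -0.3]
pos [ 0.6214 -0.2796  0.0259] shift tool now [ 0.0006 -0.0014  0.0002] shift after turn [ 0.0006 -0.0014  0.0002] F [ 0.9  0.4 -0.6] w 0.0351
```

Next I'll touch down another 1 mm, open slowly, then retreat straight up.

Request:
drive_tool:
  motion: "0 0 0 0 0 0.0012 0;0 0 0 0 0 0 0;0 0 0 0 0 0 45;0 0 0 0 0 0 55;0 0 0 0 0 0 80;0 0 0 0 0 0 100;0 0 0 0 0 0 100;0 0 0 0 0 -0.02 100;0 0 0 0 0 -0.04 100;0 0 0 0 0 -0.05 100;0 0 0 0 0 -0.03 100;0 0 0 0 0 0 100"

```text
clock: 10.7
position: [0.6207, -0.2795, 0.1682]
ee_rot: [0.001, 0.709, 0.705, 0.001]
contact_force: [-0.4, 0.5, -0.2]
width: 0.0854
```

```bash
python3 go.py .634 .281 .16 113; python3 - <<'E'
from h import *
grab('scene','s3'); a=cv2.imread('pics/s3.png'); cv2.imwrite('pics/c3.png',cv2.resize(a[150:310,60:260],None,fx=4,fy=4))
E
```

```text
clock 10.70 yaw 89.7 turn(tool,deg) [  0.2   0.  -23.3]
pos [ 0.6207 -0.2795  0.1682] shift tool now [0.5606 0.0106 0.0083] shift after turn [0.5107 0.2313 0.0082] F [-0.4  0.5 -0.2] w 0.0854
```

View pics/c3.png

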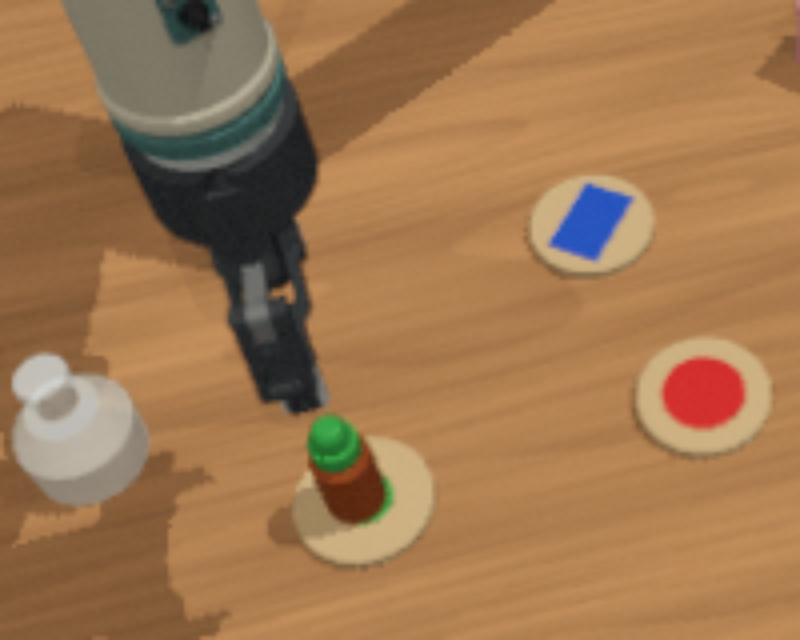

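The bottle stands upright on the green coaster. The green inlay shows a little on its right, at crop (390,497), which is about 5 mm off and well inside 14 mm. Next is the flacon.

Request:
drive_tool:
  motion: "0 0 0 0.02 0 0 100;0 0 0 0.04 0 0 100;0 0 0 0.05 0 0 100;0 0 0 0.055 0.001 0 100;0 0 0 0.055 0.001 0 100;0 0 0 0.055 0.001 0 100;0 0 0 0.055 0.001 0 100;0 0 0 0.055 0.001 0 100;0 0 0 0.055 0.001 0 100;0 0 0 0.055 0 0 100;0 0 0 0.035 0 0 100;0 0 0 0.01 0 0 100"

```text
clock: 12.25
position: [0.6095, 0.2915, 0.1467]
ee_rot: [-0.019, 0.708, 0.706, -0.011]
contact_force: [-0.2, 0.1, 0.3]
width: 0.0854
```

```bash
python3 go.py .634 .281 .14 113
```

```text
clock 12.25 yaw 89.8 turn(tool,deg) [ -2.2  -1.1 -23.2]
pos [0.6095 0.2915 0.1467] shift tool now [-0.0105  0.0248  0.0055] shift after turn [-0.0193  0.0185  0.0067] F [-0.2  0.1  0.3] w 0.0854
```

Request:
drive_tool:
  motion: "-2 -0.5 -8 0 0 0 100;0 0 -7.5 0 0 0 100;0 0 -7.5 0 0 0 100;0 0 0 -0.01 0.01 0 100;0 0 0 -0.007 0.007 0 100;0 0 0 0 0 0 100"

```text
clock: 13.0
position: [0.6279, 0.2792, 0.1397]
ee_rot: [-0.007, 0.55, 0.835, -0.006]
contact_force: [-0.6, 0.0, 0.1]
width: 0.0856
```

```bash
python3 go.py .634 .281 .11 113; python3 - <<'E'
from h import *
grab('scene','s4'); a=cv2.imread('pics/s4.png'); cv2.imwrite('pics/c4.png',cv2.resize(a[110:270,270:470],None,fx=4,fy=4))
E
```

```text
clock 13.00 yaw 113.3 turn(tool,deg) [-1.  -0.3  0.3]
pos [0.6279 0.2792 0.1397] shift tool now [-0.0009  0.0068  0.0296] shift after turn [-0.0007  0.0063  0.0297] F [-0.6  0.   0.1] w 0.0856
```

View pics/c4.png

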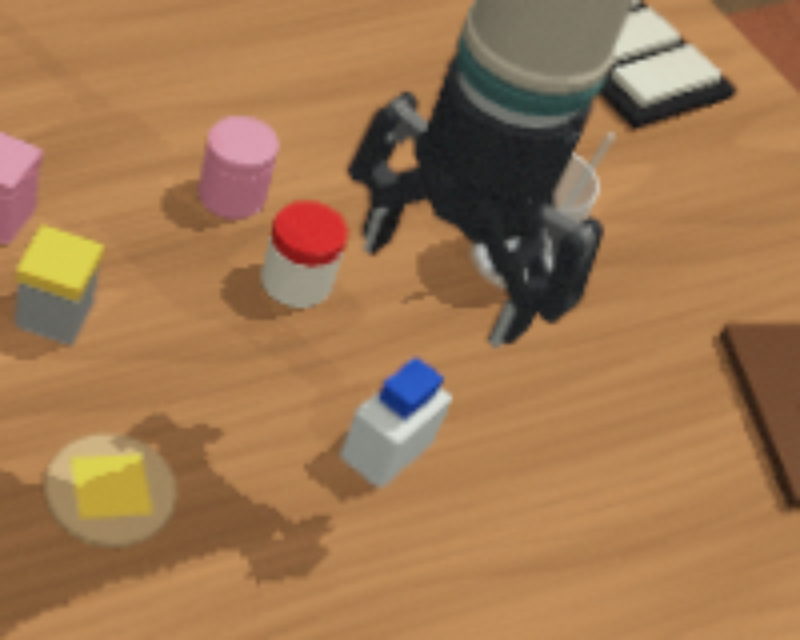

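```bash
python3 - <<'E'
from h import *
print((proj('scene',[[.628,.279,.153],[.635,.281,.076],[.635,.281,0]])-[270,110])*4)
E
```

```text
[[435.15762515 290.77310382]
 [411.95817147 380.07642377]
 [383.73322544 451.13668266]]
```

Request:
drive_tool:
  motion: "-1 -0.3 0.3 0 0.006 0.01 100;0 0 0 0 0 0.015 100;0 0 0 0 0 0 100"

```text
clock: 13.42
position: [0.6324, 0.2813, 0.1133]
ee_rot: [-0.0, 0.553, 0.834, -0.001]
contact_force: [0.1, -0.5, 0.5]
width: 0.0854
```

```bash
python3 go.py .634 .281 .015 113
```

```text
clock 13.43 yaw 112.9 turn(tool,deg) [-0.1  0.  -0.1]
pos [0.6324 0.2813 0.1133] shift tool now [-0.0008  0.0015  0.0983] shift after turn [-0.0009  0.0013  0.0983] F [ 0.1 -0.5  0.5] w 0.0854
```

Request:
drive_tool:
  motion: "0 0 0 0 0.001 0.02 100;0 0 0 0 0 0.025 100;0 0 0 0 0 0.025 100;0 0 0 0 0 0.015 100;0 0 0 0 0 0.003 100"

```text
clock: 14.05
position: [0.6344, 0.2824, 0.0251]
ee_rot: [0.001, 0.553, 0.833, 0.001]
contact_force: [0.2, 0.1, -0.1]
width: 0.0853
```

```bash
python3 go.py .634 .281 .015 113
```

```text
clock 14.05 yaw 112.9 turn(tool,deg) [ 0.1  0.  -0.1]
pos [0.6344 0.2824 0.0251] shift tool now [-0.0012 -0.0009  0.0101] shift after turn [-0.0012 -0.0009  0.0101] F [ 0.2  0.1 -0.1] w 0.0853
```

Request:
drive_tool:
  motion: "0 0 0 -0.001 0 0.007 100;0 0 0 0 0 0.003 100;0 0 0 0 0 0 60;0 0 0 0 0 0 0;0 0 0 0 0 0 0;0 0 0 0 0 0 0;0 0 0 0 0 0 0;0 0 0 0 0 0 0"
  newtons: 40

```text
clock: 15.05
position: [0.6364, 0.282, 0.0173]
ee_rot: [0.002, 0.553, 0.833, 0.002]
contact_force: [0.8, 0.6, -0.9]
width: 0.0355
```

```bash
python3 go.py .634 .281 .15 113
```

```text
clock 15.05 yaw 112.9 turn(tool,deg) [ 0.3  0.  -0.1]
pos [0.6364 0.282  0.0173] shift tool now [-0.     -0.0018 -0.1327] shift after turn [ 0.     -0.0026 -0.1327] F [ 0.8  0.6 -0.9] w 0.0355
```

Request:
drive_tool:
  motion: "0 0 0 0 0 -0.01 0;0 0 0 0 0 -0.025 0;0 0 0 0 0 -0.035 0;0 0 0 0 0 -0.03 0;0 0 0 0 0 -0.015 0;0 0 -6 0 0 0 0;0 0 -7 0 0 0 0;0 0 -7 0 0 0 0;0 0 -4 0 0 0 0;0 0 0 0 0 0 0"

```text
clock: 16.3
position: [0.6338, 0.2812, 0.1359]
ee_rot: [0.0, 0.361, 0.933, 0.0]
contact_force: [0.5, -0.4, -1.2]
width: 0.0356
```

```bash
python3 go.py .4585 -.1035 .13 137.5
```

```text
clock 16.30 yaw 137.7 turn(tool,deg) [0.1 0.  0.2]
pos [0.6338 0.2812 0.1359] shift tool now [-0.1296 -0.4024  0.0056] shift after turn [-0.1307 -0.402   0.0059] F [ 0.5 -0.4 -1.2] w 0.0356
```

Request:
drive_tool:
  motion: "0 0 0 -0.006 -0.018 0 0;0 0 0 -0.01 -0.032 0 0;0 0 0 -0.013 -0.04 0 0;0 0 0 -0.013 -0.04 0 0;0 0 0 -0.013 -0.04 0 0;0 0 0 -0.013 -0.04 0 0;0 0 0 -0.013 -0.04 0 0;0 0 0 -0.013 -0.04 0 0;0 0 0 -0.013 -0.04 0 0;0 0 0 -0.01 -0.03 0 0;0 0 0 -0.005 -0.015 0 0;0 0 0 0 0 0 0"

```text
clock: 17.8
position: [0.4521, -0.0972, 0.1364]
ee_rot: [-0.001, 0.367, 0.93, -0.004]
contact_force: [1.5, 0.1, -2.5]
width: 0.0356
```

```bash
python3 go.py .4585 -.1035 .08 137.5
```

```text
clock 17.80 yaw 136.9 turn(tool,deg) [-0.5  0.1 -0.6]
pos [ 0.4521 -0.0972  0.1364] shift tool now [-0.0089  0.0003  0.0564] shift after turn [-0.009  -0.0003  0.0564] F [ 1.5  0.1 -2.5] w 0.0356
```

Request:
drive_tool:
  motion: "-0.5 0 -0.6 -0.005 0 0.015 0;0 0 0 -0.004 0 0.02 0;0 0 0 0 0 0.018 0;0 0 0 0 0 0.003 0;0 0 0 0 0 0 0"

```text
clock: 18.42
position: [0.4583, -0.1018, 0.0803]
ee_rot: [0.002, 0.363, 0.932, 0.0]
contact_force: [0.5, -0.3, -1.6]
width: 0.0355
```

```bash
python3 go.py .4585 -.1035 .0253 137.5
```

```text
clock 18.43 yaw 137.4 turn(tool,deg) [ 0.1  0.2 -0. ]
pos [ 0.4583 -0.1018  0.0803] shift tool now [-0.0011 -0.0012  0.055 ] shift after turn [-0.0012 -0.0011  0.055 ] F [ 0.5 -0.3 -1.6] w 0.0355
```

```bash
python3 - <<'E'
from h import *
grab('scene','s5'); a=cv2.imread('pics/s5.png'); cv2.imwrite('pics/c5.png',cv2.resize(a[130:290,110:310],None,fx=4,fy=4))
E
```

```text
(no output)
```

View pics/c5.png

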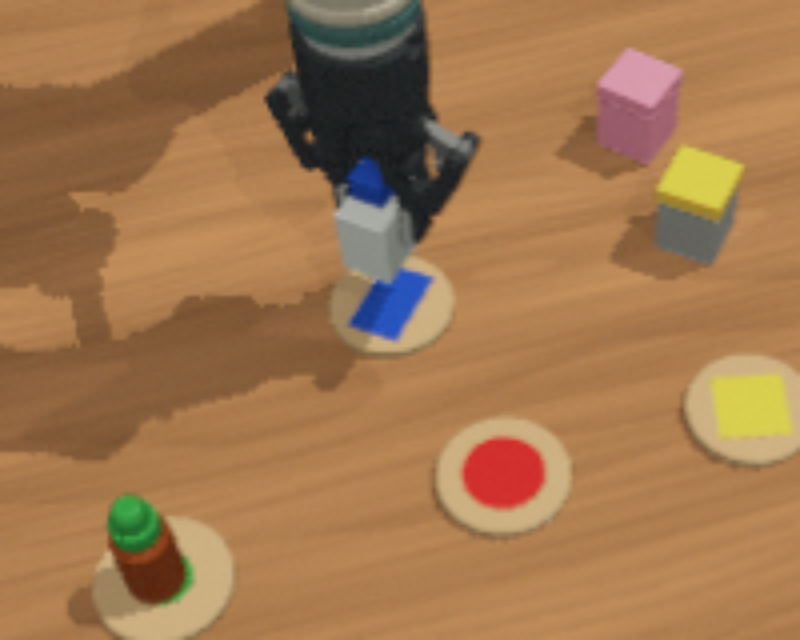

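Request:
drive_tool:
  motion: "0 0 0 -0.001 -0.001 0.015 0;0 0 0 0 0 0.018 0;0 0 0 0 0 0.012 0;0 0 0 0 0 0.003 0;0 0 0 0 0 0 0"

```text
clock: 19.1
position: [0.462, -0.1039, 0.0348]
ee_rot: [0.006, 0.363, 0.932, 0.0]
contact_force: [-0.5, -0.1, -0.9]
width: 0.0356
```

```bash
python3 go.py .4585 -.1035 .0253 137.5
```

```text
clock 19.10 yaw 137.5 turn(tool,deg) [ 0.3  0.6 -0. ]
pos [ 0.462  -0.1039  0.0348] shift tool now [ 0.0029 -0.0021  0.0095] shift after turn [ 0.0028 -0.0021  0.0095] F [-0.5 -0.1 -0.9] w 0.0356
```

Request:
drive_tool:
  motion: "0.3 0.6 0 0.003 -0.002 0.004 0;0 0 0 0 0 0.003 0;0 0 0 0 0 0 0"

```text
clock: 19.48
position: [0.459, -0.1036, 0.0283]
ee_rot: [0.001, 0.363, 0.932, -0.0]
contact_force: [-0.2, -0.6, -1.8]
width: 0.0353
```

```bash
python3 go.py .4585 -.1035 .0253 137.5
```

```text
clock 19.48 yaw 137.5 turn(tool,deg) [ 0.   0.1 -0. ]
pos [ 0.459  -0.1036  0.0283] shift tool now [ 0.0005 -0.0003  0.003 ] shift after turn [ 0.0005 -0.0003  0.003 ] F [-0.2 -0.6 -1.8] w 0.0353
```

Request:
drive_tool:
  motion: "0 0 0 0 0 0.002 0;0 0 0 0 0 0.0015 0;0 0 0 0 0 0.0008 0;0 0 0 0 0 0 0"

```text
clock: 19.98
position: [0.4594, -0.1038, 0.0255]
ee_rot: [0.001, 0.363, 0.932, -0.0]
contact_force: [1.3, -0.2, -1.8]
width: 0.0358
```

Request:
drive_tool:
  motion: "0 0 0 0 0 0.001 0;0 0 0 0 0 0.0005 0;0 0 0 0 0 0 0"

```text
clock: 20.35
position: [0.4595, -0.1038, 0.0253]
ee_rot: [0.002, 0.363, 0.932, -0.0]
contact_force: [-0.4, 0.6, -1.6]
width: 0.0357
```

Request:
drive_tool:
  motion: "0 0 0 0 0 0.0015 0;0 0 0 0 0 0 0;0 0 0 0 0 0 45;0 0 0 0 0 0 55;0 0 0 0 0 0 80;0 0 0 0 0 0 100;0 0 0 0 0 0 100;0 0 0 0 0 -0.02 100;0 0 0 0 0 -0.04 100;0 0 0 0 0 -0.05 100;0 0 0 0 0 -0.02 100;0 0 0 0 0 0 100"

```text
clock: 21.85
position: [0.4592, -0.1038, 0.1577]
ee_rot: [0.001, 0.363, 0.932, -0.0]
contact_force: [0.4, 0.1, -1.5]
width: 0.0855
```

```bash
python3 go.py .459 .1135 .14 47.5; python3 - <<'E'
from h import *
grab('scene','s6'); a=cv2.imread('pics/s6.png'); cv2.imwrite('pics/c6.png',cv2.resize(a[130:290,110:310],None,fx=4,fy=4))
E
```

```text
clock 21.85 yaw 137.5 turn(tool,deg) [ 0.1  0.1 90. ]
pos [ 0.4592 -0.1038  0.1577] shift tool now [0.147  0.16   0.0175] shift after turn [ 0.1601 -0.1469  0.0177] F [ 0.4  0.1 -1.5] w 0.0855
```

View pics/c6.png

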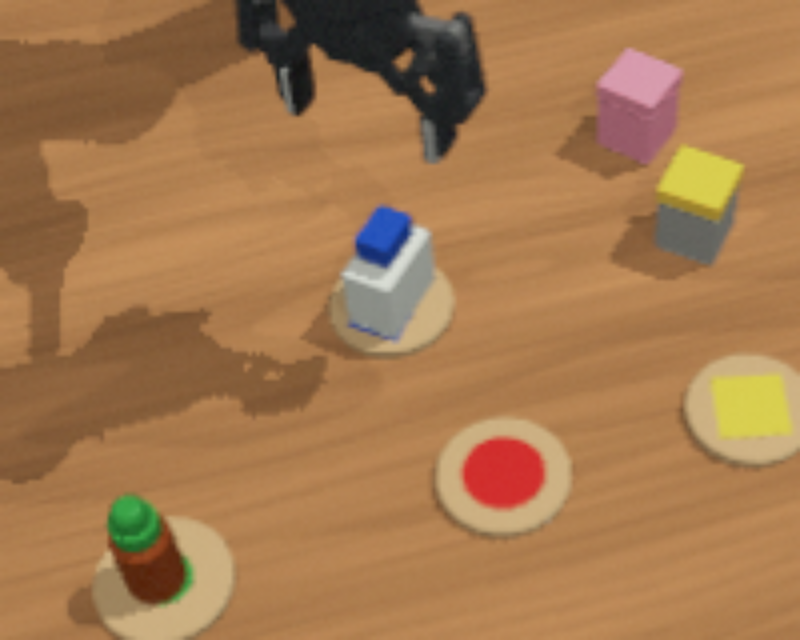

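The flacon covers the blue rectangle, with only a thin blue edge visible at crop (370,330). The tin's square symmetry lets me keep the present yaw.

Request:
drive_tool:
  motion: "0 0 0 0.012 0.012 0 100;0 0 0 0.025 0.027 0.002 100;0 0 0 0.03 0.033 0.002 100;0 0 0 0.03 0.033 0.002 100;0 0 0 0.025 0.028 0.002 100;0 0 0 0.015 0.017 0.002 100;0 0 0 0.005 0.005 0 100;0 0 0 0 0 0 100"

```text
clock: 22.9
position: [0.4495, 0.1188, 0.1362]
ee_rot: [-0.011, 0.363, 0.932, -0.002]
contact_force: [-0.6, -0.7, 0.3]
width: 0.0859
```

```bash
python3 go.py .459 .1135 .11 137.5
```

```text
clock 22.90 yaw 137.5 turn(tool,deg) [-0.7 -1.1 -0. ]
pos [0.4495 0.1188 0.1362] shift tool now [-0.0111  0.0028  0.026 ] shift after turn [-0.0106  0.0025  0.0262] F [-0.6 -0.7  0.3] w 0.0859
```

Request:
drive_tool:
  motion: "-0.7 -1.1 0 -0.006 0.002 0.005 100;0 0 0 -0.004 0.001 0.01 100;0 0 0 0 0 0.012 100;0 0 0 0 0 0 100"

```text
clock: 23.4
position: [0.4589, 0.1114, 0.1064]
ee_rot: [0.0, 0.364, 0.931, -0.001]
contact_force: [-0.1, -0.0, 0.6]
width: 0.0857
```

```bash
python3 go.py .459 .1135 .011 137.5; python3 - <<'E'
from h import *
grab('scene','s7'); a=cv2.imread('pics/s7.png'); cv2.imwrite('pics/c7.png',cv2.resize(a[100:260,190:390],None,fx=4,fy=4))
E
```

```text
clock 23.40 yaw 137.3 turn(tool,deg) [-0.1  0.1 -0.2]
pos [0.4589 0.1114 0.1064] shift tool now [0.0015 0.0017 0.0954] shift after turn [0.0013 0.0016 0.0954] F [-0.1 -0.   0.6] w 0.0857
```

View pics/c7.png

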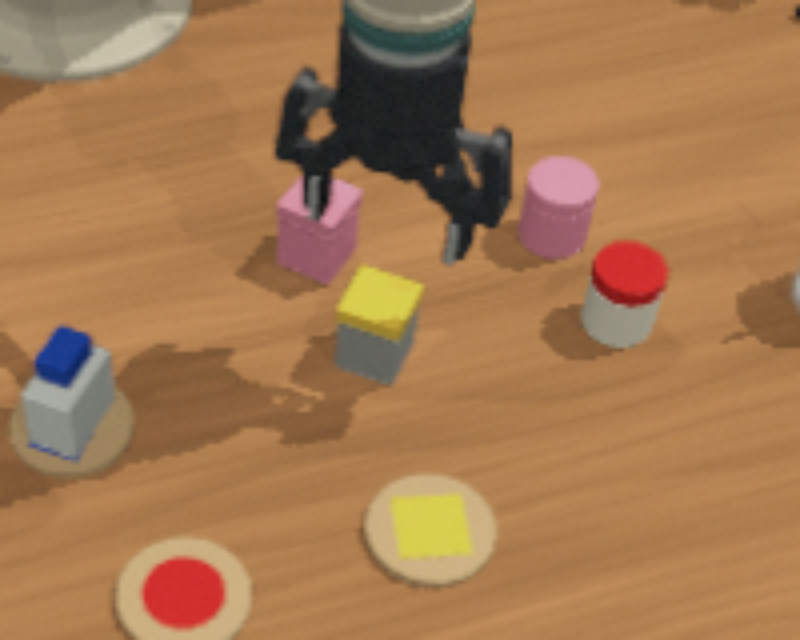

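The gripper is centred over the yellow tin at crop (380,300). The left finger only overlaps the pink cube in the image because it is higher up.

Request:
drive_tool:
  motion: "0 0 0 0.001 0.001 0.02 100;0 0 0 0 0 0.025 100;0 0 0 0 0 0.025 100;0 0 0 0 0 0.012 100;0 0 0 0 0 0.002 100"

```text
clock: 24.08
position: [0.4628, 0.1126, 0.0226]
ee_rot: [0.004, 0.365, 0.931, 0.001]
contact_force: [0.8, 0.2, 0.3]
width: 0.0852
```

```bash
python3 go.py .459 .1135 .011 137.5
```

```text
clock 24.07 yaw 137.2 turn(tool,deg) [ 0.2  0.4 -0.3]
pos [0.4628 0.1126 0.0226] shift tool now [ 0.0035 -0.002   0.0116] shift after turn [ 0.0035 -0.0019  0.0116] F [0.8 0.2 0.3] w 0.0852
```

Request:
drive_tool:
  motion: "0.2 0.4 0 0.003 -0.002 0.007 100;0 0 0 0 0 0.003 100;0 0 0 0 0 0 70;0 0 0 0 0 0 0;0 0 0 0 0 0 0;0 0 0 0 0 0 0;0 0 0 0 0 0 0;0 0 0 0 0 0 0"

```text
clock: 25.08
position: [0.4608, 0.1134, 0.014]
ee_rot: [0.002, 0.365, 0.931, 0.001]
contact_force: [0.3, 0.2, 0.1]
width: 0.0453
```

```bash
python3 go.py .459 .1135 .011 137.5
```

```text
clock 25.07 yaw 137.2 turn(tool,deg) [ 0.2  0.1 -0.3]
pos [0.4608 0.1134 0.014 ] shift tool now [ 0.0014 -0.0011  0.003 ] shift after turn [ 0.0014 -0.0011  0.003 ] F [0.3 0.2 0.1] w 0.0453
```

The width of 45 mm suggests the pads touch the lid's lower edge. I'll regrip squarely on the lid, which is 14 mm tall at 48–62 mm.

Request:
drive_tool:
  motion: "0 0 0 0 0 0 65;0 0 0 0 0 0 75;0 0 0 0 0 0 75;0 0 0 0.001 -0.001 -0.01 75;0 0 0 0 0 -0.01 75;0 0 0 0 0 0 75"

```text
clock: 25.82
position: [0.46, 0.1134, 0.036]
ee_rot: [0.002, 0.365, 0.931, 0.002]
contact_force: [0.3, -0.8, 0.0]
width: 0.0644
```

Request:
drive_tool:
  motion: "0 0 0 0 0 0 0;0 0 0 0 0 0 0;0 0 0 0 0 0 0;0 0 0 0 0 0 0;0 0 0 0 0 0 0"

```text
clock: 26.45
position: [0.4602, 0.1134, 0.0365]
ee_rot: [0.003, 0.365, 0.931, 0.002]
contact_force: [0.2, -0.9, 3.5]
width: 0.0458
```

```bash
python3 go.py .459 .1135 .13 137.5
```

```text
clock 26.45 yaw 137.2 turn(tool,deg) [ 0.3  0.2 -0.3]
pos [0.4602 0.1134 0.0365] shift tool now [ 0.0006 -0.0003 -0.0935] shift after turn [ 0.0009 -0.0008 -0.0935] F [ 0.2 -0.9  3.5] w 0.0458
```

Request:
drive_tool:
  motion: "0 0 0 0 0 -0.01 0;0 0 0 0 0 -0.02 0;0 0 0 0 0 -0.02 0;0 0 0 0 0 -0.01 0;0 0 -5 0 0 0 0;0 0 -7 0 0 0 0;0 0 -8 0 0 0 0;0 0 -6 0 0 0 0;0 0 -2 0 0 0 0;0 0 0 0 0 0 0"

```text
clock: 27.7
position: [0.4559, 0.1128, 0.0971]
ee_rot: [-0.001, 0.121, 0.993, 0.0]
contact_force: [0.0, -0.6, -1.6]
width: 0.0455
```

```bash
python3 go.py .6095 .096 .09 166.7;python3 - <<'E'
from h import *
grab('scene','s8'); a=cv2.imread('pics/s8.png'); cv2.imwrite('pics/c8.png',cv2.resize(a[100:260,190:390],None,fx=4,fy=4))
E
```

```text
clock 27.70 yaw 166.1 turn(tool,deg) [ 0.  -0.1 -0.6]
pos [0.4559 0.1128 0.0971] shift tool now [-0.1532  0.0205  0.0068] shift after turn [-0.1533  0.019   0.0071] F [ 0.  -0.6 -1.6] w 0.0455
```

View pics/c8.png

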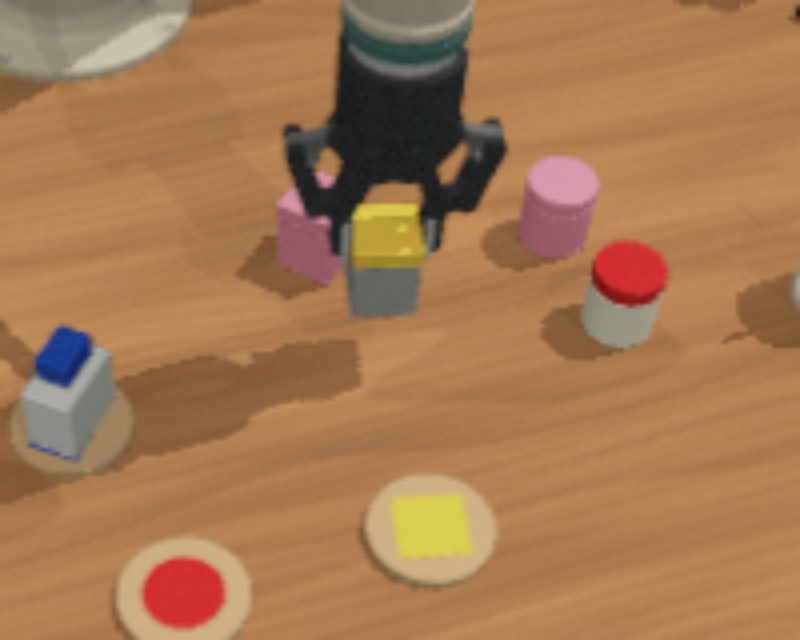

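The lid is gripped squarely, the tin hangs straight, and it is aligned with the yellow square. Now I'll carry it over.

Request:
drive_tool:
  motion: "0 0 0 -0.012 0.002 0 0;0 0 -0.5 -0.025 0.003 0 0;0 0 0 -0.032 0.004 0 0;0 0 0 -0.032 0.004 0 0;0 0 0 -0.025 0.003 0 0;0 0 0 -0.012 0.002 0 0;0 0 0 -0.004 0 0 0;0 0 0 0 0 0 0"

```text
clock: 28.75
position: [0.6056, 0.096, 0.0954]
ee_rot: [-0.001, 0.118, 0.993, 0.0]
contact_force: [-0.8, 0.4, -1.3]
width: 0.0449
```

```bash
python3 go.py .6095 .096 .0445 166.7
```

```text
clock 28.75 yaw 166.5 turn(tool,deg) [ 0.  -0.1 -0.2]
pos [0.6056 0.096  0.0954] shift tool now [-0.0039  0.0009  0.0508] shift after turn [-0.0038  0.0009  0.0509] F [-0.8  0.4 -1.3] w 0.0449
```

Request:
drive_tool:
  motion: "0 0 0 -0.003 0.001 0.012 0;0 0 0 0 0 0.015 0;0 0 0 0 0 0.012 0;0 0 0 0 0 0.002 0;0 0 0 0 0 0 0"

```text
clock: 29.38
position: [0.6054, 0.0968, 0.0506]
ee_rot: [-0.003, 0.117, 0.993, -0.0]
contact_force: [-0.3, 0.2, -1.9]
width: 0.0454
```

```bash
python3 go.py .6095 .096 .0445 166.7
```

```text
clock 29.38 yaw 166.5 turn(tool,deg) [-0.  -0.4 -0.2]
pos [0.6054 0.0968 0.0506] shift tool now [-0.0042  0.0002  0.0061] shift after turn [-0.0042  0.0002  0.0061] F [-0.3  0.2 -1.9] w 0.0454
```

Request:
drive_tool:
  motion: "0 -0.4 0 -0.004 0 0.002 0;0 0 0 -0.001 0 0.002 0;0 0 0 0 0 0.0015 0;0 0 0 0 0 0.001 0;0 0 0 0 0 0 0"

```text
clock: 30.0
position: [0.6117, 0.0956, 0.0448]
ee_rot: [0.002, 0.117, 0.993, -0.0]
contact_force: [0.2, -0.4, -1.8]
width: 0.0453
```

```bash
python3 go.py .6095 .096 .0445 166.7
```

```text
clock 30.00 yaw 166.5 turn(tool,deg) [-0.   0.2 -0.2]
pos [0.6117 0.0956 0.0448] shift tool now [ 0.0022 -0.0001  0.0003] shift after turn [ 0.0022 -0.0001  0.0003] F [ 0.2 -0.4 -1.8] w 0.0453
```

Request:
drive_tool:
  motion: "0 0.2 0 0.002 0 0.0005 0;0 0 0 0 0 0.0008 0;0 0 0 0 0 0.0005 0;0 0 0 0 0 0 0"

```text
clock: 30.5
position: [0.6099, 0.096, 0.0445]
ee_rot: [0.001, 0.117, 0.993, -0.0]
contact_force: [0.3, -0.4, -1.1]
width: 0.0455
```

Request:
drive_tool:
  motion: "0 0 0 0 0 0.001 0;0 0 0 0 0 0 0;0 0 0 0 0 0 60;0 0 0 0 0 0 70;0 0 0 0 0 0 85;0 0 0 0 0 0 100;0 0 0 0 0 0 100;0 0 0 0 0 -0.02 100;0 0 0 0 0 -0.04 100;0 0 0 0 0 -0.04 100;0 0 0 0 0 -0.01 100;0 0 0 0 0 0 100"

```text
clock: 32.0
position: [0.609, 0.0961, 0.1547]
ee_rot: [-0.001, 0.117, 0.993, -0.0]
contact_force: [-0.4, 0.4, 0.2]
width: 0.0855
```

```bash
python3 go.py .482 .288 .14 150; python3 - <<'E'
from h import *
grab('scene','s9'); a=cv2.imread('pics/s9.png'); cv2.imwrite('pics/c9.png',cv2.resize(a[130:290,200:400],None,fx=4,fy=4))
E
```

```text
clock 32.00 yaw 166.5 turn(tool,deg) [-0.1 -0.1 16.5]
pos [0.609  0.0961 0.1547] shift tool now [0.1682 0.157  0.0149] shift after turn [0.2059 0.1027 0.0147] F [-0.4  0.4  0.2] w 0.0855
```

View pics/c9.png

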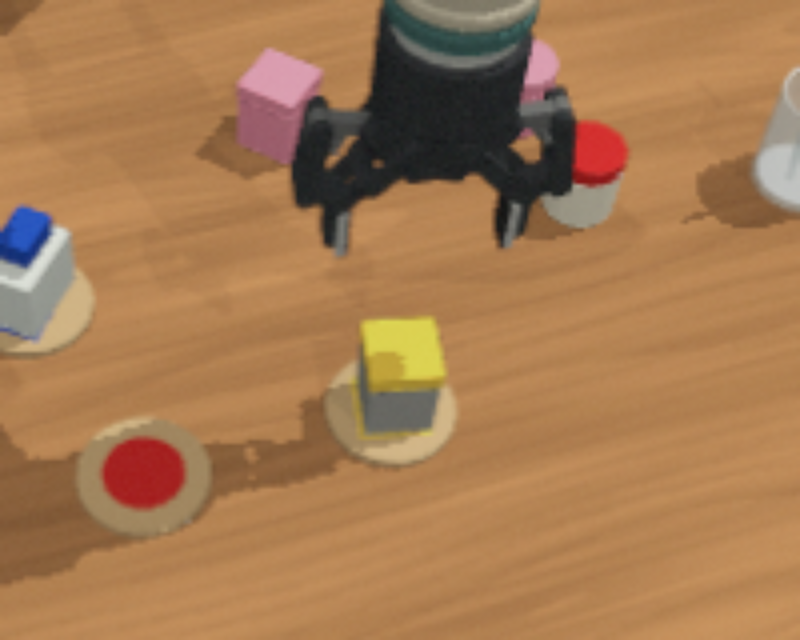

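The tin sits square on the yellow inlay. For the jar I'll keep the present yaw, which puts the jaws along y, clear of the pink jar, and about 40 mm from the beaker.

```bash
python3 go.py .482 .2875 .135 166.5
```

```text
clock 32.05 yaw 166.5 turn(tool,deg) [-0.  -0.1  0. ]
pos [0.6087 0.096  0.1542] shift tool now [0.1678 0.1566 0.0195] shift after turn [0.1679 0.1566 0.0192] F [-0.6 -0.7 -0.7] w 0.0856
```

Request:
drive_tool:
  motion: "0 0 0 0.012 0.012 0 100;0 0 0 0.025 0.023 0.002 100;0 0 0 0.033 0.03 0.002 100;0 0 0 0.033 0.03 0.002 100;0 0 0 0.028 0.027 0.002 100;0 0 0 0.018 0.018 0.002 100;0 0 0 0.006 0.006 0 100;0 0 0 0 0 0 100"

```text
clock: 33.05
position: [0.4772, 0.282, 0.1334]
ee_rot: [-0.013, 0.117, 0.993, -0.003]
contact_force: [0.2, -0.4, 0.6]
width: 0.0854
```

```bash
python3 go.py .482 .2875 .105 166.5
```

```text
clock 33.05 yaw 166.5 turn(tool,deg) [-0.5 -1.4  0. ]
pos [0.4772 0.282  0.1334] shift tool now [-0.0041  0.0067  0.0282] shift after turn [-0.0034  0.0065  0.0284] F [ 0.2 -0.4  0.6] w 0.0854
```

Request:
drive_tool:
  motion: "-0.5 -1.4 0 -0.002 0.004 0.01 100;0 0 0 0 0.002 0.012 100;0 0 0 0 0 0.005 100;0 0 0 0 0 0 100"

```text
clock: 33.55
position: [0.482, 0.2849, 0.1043]
ee_rot: [-0.0, 0.119, 0.993, -0.001]
contact_force: [0.2, -0.2, 0.0]
width: 0.0854
```

```bash
python3 go.py .482 .2875 .018 166.5; python3 - <<'E'
from h import *
grab('scene','s10'); a=cv2.imread('pics/s10.png'); cv2.imwrite('pics/c10.png',cv2.resize(a[90:250,260:460],None,fx=4,fy=4))
E
```

```text
clock 33.55 yaw 166.4 turn(tool,deg) [-0.1  0.  -0.1]
pos [0.482  0.2849 0.1043] shift tool now [0.0007 0.0028 0.0863] shift after turn [0.0006 0.0025 0.0863] F [ 0.2 -0.2  0. ] w 0.0854
```

View pics/c10.png

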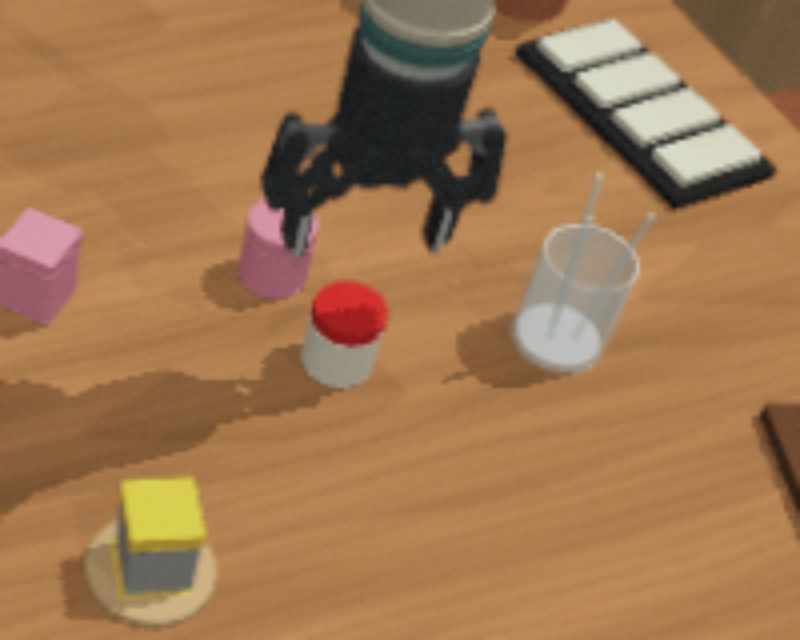

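```bash
python3 - <<'E'
from h import *
print((proj('scene',[[.482,.285,.117],[.482,.2875,.058]])-[260,90])*4)
E
```

```text
[[360.59130669 246.19627077]
 [347.14717866 307.31075775]]
```

Request:
drive_tool:
  motion: "0 0 0 0.001 0.0025 0.015 100;0 0 0 0 0 0.02 100;0 0 0 0 0 0.02 100;0 0 0 0 0 0.01 100;0 0 0 0 0 0.002 100"

```text
clock: 34.22
position: [0.4827, 0.288, 0.0344]
ee_rot: [0.001, 0.119, 0.993, -0.001]
contact_force: [-0.1, -0.4, 0.0]
width: 0.0852
```

```bash
python3 go.py .482 .2875 .018 166.5
```

```text
clock 34.23 yaw 166.3 turn(tool,deg) [-0.1  0.1 -0.2]
pos [0.4827 0.288  0.0344] shift tool now [ 0.0006 -0.0006  0.0164] shift after turn [ 0.0006 -0.0006  0.0164] F [-0.1 -0.4  0. ] w 0.0852
```

Request:
drive_tool:
  motion: "0 0 0 0 0 0.01 100;0 0 0 0 0 0.006 100;0 0 0 0 0 0 90;0 0 0 0 0 0 0;0 0 0 0 0 0 0;0 0 0 0 0 0 0;0 0 0 0 0 0 0;0 0 0 0 0 0 0"
  newtons: 40

```text
clock: 35.22
position: [0.4838, 0.2885, 0.0187]
ee_rot: [0.002, 0.119, 0.993, 0.0]
contact_force: [-1.1, -0.2, -1.1]
width: 0.0509
```

```bash
python3 go.py .482 .2875 .13 166.5
```

```text
clock 35.23 yaw 166.3 turn(tool,deg) [ 0.   0.2 -0.2]
pos [0.4838 0.2885 0.0187] shift tool now [ 0.001  -0.0013 -0.1113] shift after turn [ 0.0015 -0.0013 -0.1113] F [-1.1 -0.2 -1.1] w 0.0509
```

Request:
drive_tool:
  motion: "0 0 0 0 0 -0.01 0;0 0 0 0 0 -0.025 0;0 0 0 0 0 -0.035 0;0 0 0 0 0 -0.03 0;0 0 0 0 0 -0.015 0;0 0 0 0 0 0 0"

```text
clock: 35.98
position: [0.4829, 0.2883, 0.1395]
ee_rot: [0.002, 0.119, 0.993, 0.0]
contact_force: [0.1, 0.2, -3.0]
width: 0.0511
```

```bash
python3 go.py .6095 -.069 .135 166.3; python3 - <<'E'
from h import *
grab('scene','s11'); a=cv2.imread('pics/s11.png'); cv2.imwrite('pics/c11.png',cv2.resize(a[90:250,260:460],None,fx=4,fy=4))
E
```

```text
clock 35.98 yaw 166.3 turn(tool,deg) [0.  0.3 0. ]
pos [0.4829 0.2883 0.1395] shift tool now [-0.2074 -0.3173  0.0052] shift after turn [-0.2076 -0.3171  0.0045] F [ 0.1  0.2 -3. ] w 0.0511
```

View pics/c11.png

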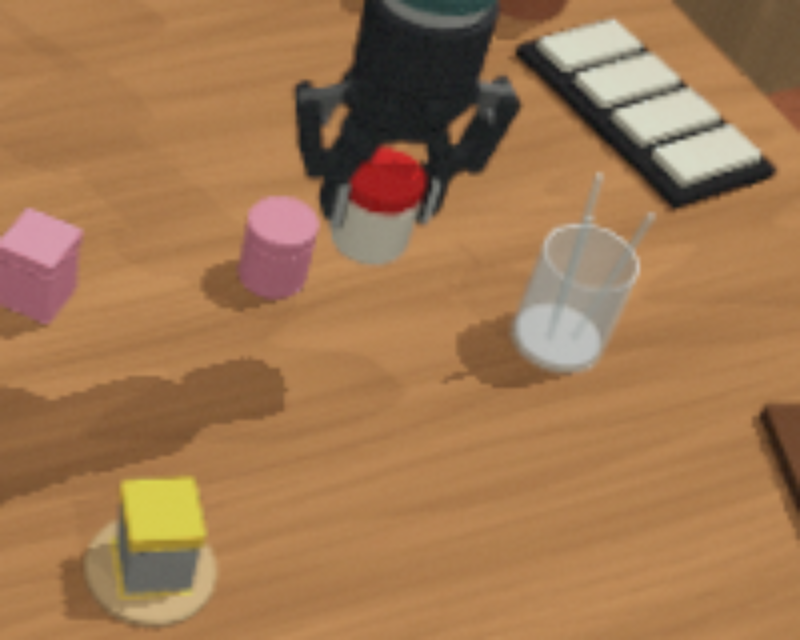

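The jar is held straight between the pads at crop (385,215). Next I'll carry it to the red coaster.

Request:
drive_tool:
  motion: "0 0 0 -0.008 -0.013 0 0;0 0 0 -0.018 -0.027 0 0;0 0 0 -0.025 -0.038 0 0;0 0 0 -0.025 -0.038 0 0;0 0 0 -0.025 -0.038 0 0;0 0 0 -0.025 -0.038 0 0;0 0 0 -0.025 -0.038 0 0;0 0 0 -0.022 -0.034 0 0;0 0 0 -0.014 -0.022 0 0;0 0 0 -0.006 -0.01 0 0;0 0 0 0 0 0 0"

```text
clock: 37.4
position: [0.5966, -0.0655, 0.1274]
ee_rot: [-0.009, 0.12, 0.993, -0.004]
contact_force: [-0.6, -0.1, -2.5]
width: 0.0505
```

```bash
python3 go.py .608 -.069 .075 166.3
```

```text
clock 37.40 yaw 166.2 turn(tool,deg) [-0.5 -1.  -0. ]
pos [ 0.5966 -0.0655  0.1274] shift tool now [-0.0128 -0.0002  0.0522] shift after turn [-0.0119 -0.0007  0.0524] F [-0.6 -0.1 -2.5] w 0.0505
```

Request:
drive_tool:
  motion: "-0.5 -1 0 -0.006 0 0.012 0;0 0 0 -0.005 0 0.018 0;0 0 0 0 0 0.015 0;0 0 0 0 0 0.004 0;0 0 0 0 0 0 0"

```text
clock: 38.02
position: [0.6049, -0.0641, 0.0746]
ee_rot: [-0.002, 0.118, 0.993, 0.001]
contact_force: [0.4, -0.2, -1.3]
width: 0.0515
```

```bash
python3 go.py .608 -.069 .0267 166.3
```

```text
clock 38.02 yaw 166.4 turn(tool,deg) [ 0.  -0.3  0.1]
pos [ 0.6049 -0.0641  0.0746] shift tool now [-0.0044 -0.004   0.0479] shift after turn [-0.0042 -0.004   0.0479] F [ 0.4 -0.2 -1.3] w 0.0515
```

Request:
drive_tool:
  motion: "0 -0.3 0 -0.004 -0.004 0.01 0;0 0 0 0 0 0.015 0;0 0 0 0 0 0.012 0;0 0 0 0 0 0.003 0;0 0 0 0 0 0 0"

```text
clock: 38.65
position: [0.6084, -0.0694, 0.0321]
ee_rot: [0.001, 0.118, 0.993, 0.0]
contact_force: [0.0, 0.0, -1.9]
width: 0.0508
```

```bash
python3 go.py .608 -.069 .0267 166.3
```

```text
clock 38.65 yaw 166.4 turn(tool,deg) [0.  0.1 0.1]
pos [ 0.6084 -0.0694  0.0321] shift tool now [0.0005 0.0003 0.0054] shift after turn [0.0005 0.0003 0.0054] F [ 0.   0.  -1.9] w 0.0508
```

Request:
drive_tool:
  motion: "0 0 0 0 0 0.002 0;0 0 0 0 0 0.002 0;0 0 0 0 0 0.001 0;0 0 0 0 0 0.0005 0;0 0 0 0 0 0 0"

```text
clock: 39.28
position: [0.6093, -0.0695, 0.0275]
ee_rot: [0.002, 0.118, 0.993, 0.0]
contact_force: [0.7, -0.2, -1.4]
width: 0.0512
```

Request:
drive_tool:
  motion: "0 0 0 0.001 0 0.001 0;0 0 0 0 0 0.001 0;0 0 0 0 0 0 0"

```text
clock: 39.65
position: [0.6087, -0.0693, 0.0268]
ee_rot: [0.003, 0.118, 0.993, -0.0]
contact_force: [0.3, -0.3, -2.0]
width: 0.051
```

Request:
drive_tool:
  motion: "0 0 0 0 0 0.001 0;0 0 0 0 0 0 0;0 0 0 0 0 0 65;0 0 0 0 0 0 75;0 0 0 0 0 0 88;0 0 0 0 0 0 100;0 0 0 0 0 0 100;0 0 0 0 0 -0.02 100;0 0 0 0 0 -0.04 100;0 0 0 0 0 -0.05 100;0 0 0 0 0 -0.03 100;0 0 0 0 0 0 100"

```text
clock: 41.15
position: [0.6079, -0.0693, 0.1692]
ee_rot: [0.002, 0.118, 0.993, 0.0]
contact_force: [0.9, -0.7, -0.5]
width: 0.0856
```

Request:
drive_tool:
  motion: "0 0 0 0.02 0 -0.01 100;0 0 0 0.04 0 -0.01 100;0 0 0 0.05 0 0 100;0 0 0 0.05 0 0 100;0 0 0 0.05 0 0 100;0 0 0 0.04 0 0 100;0 0 0 0.02 0 0 100;0 0 0 0 0 0 100"

```text
clock: 42.15
position: [0.3325, -0.0032, 0.1788]
ee_rot: [-0.005, 0.118, 0.993, 0.001]
contact_force: [0.1, 0.5, 0.0]
width: 0.0856
```

```bash
python3 - <<'E'
from h import *
for n in('top','scene'): grab(n,n+'9')
a=cv2.imread('pics/top9.png');b=cv2.imread('pics/scene9.png')
cv2.imwrite('pics/c12.png',np.vstack([cv2.resize(a[110:220,190:390],None,fx=4,fy=4)[:, :800][:300] if 0 else cv2.resize(a[115:225,190:390],(545,300)),cv2.resize(b[180:290,120:320],(545,300))]))
for f in('scene0','scene9','top0','top9'):
    pass
E
python3 meas.py 9 | grep -v 'scene green px \[[34]'
```

```text
top green px [367. 135.] 51 z80 0.092 mean [ 0.6173 -0.2776] rect c [ 617.2 -277.4] size [19.4 24.5] ang 67.0 51
top green px [  2. 313.] 33 z80 0.161 mean [0.1358 0.6527] rect c [135.8 652.3] size [15.3 14.7] ang 4.2 33
top blue px [299. 194.] 106 z80 0.085 mean [ 0.4586 -0.1008] rect c [ 458.9 -101.4] size [19.8 31. ] ang 45.3 38
top red px [285. 141.] 267 z80 0.066 mean [ 0.6039 -0.0668] rect c [606.4 -66. ] size [45.5 47.4] ang 76.5 88
top yellow px [222. 137.] 287 z80 0.071 mean [0.6113 0.0975] rect c [611.4  99. ] size [47.2 43.1] ang 74.4 91
scene green px [  3. 102.] 52 z80 0.166 mean [-0.1081 -0.6671] rect c [-109.8 -662.9] size [80.8 27. ] ang 7.4 52
scene green px [143. 261.] 120 z80 0.091 mean [ 0.6287 -0.2837] rect c [ 627.8 -284. ] size [32.9 23.7] ang 19.6 120
scene blue px [205. 188.] 127 z80 0.085 mean [ 0.4665 -0.1055] rect c [ 460.4 -101.8] size [25.1 41.8] ang 38.5 41
scene red [232.7755102  230.79591837] 49 zm 0.06756964389589093
scene red px [232. 240.] 39 z80 0.067 mean [ 0.6226 -0.0799] rect c [622.6 -76.8] size [35.8  9.5] ang 63.7 13
scene yellow px [300. 217.] 275 z80 0.071 mean [0.6094 0.103 ] rect c [605.  100.4] size [35.9 45.5] ang 79.0 12
```

View pics/c12.png

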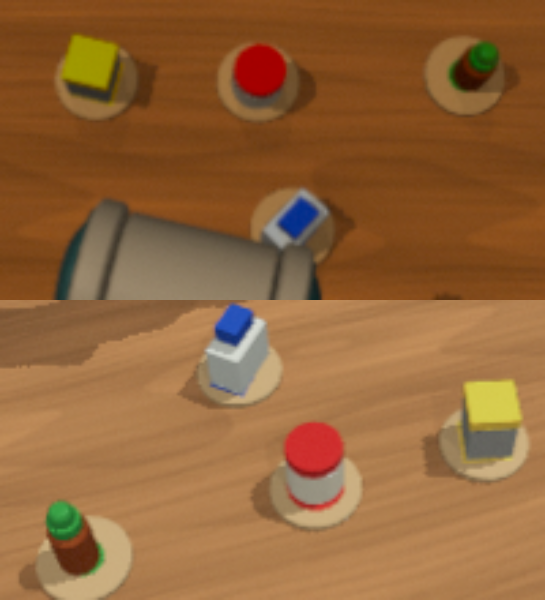

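View pics/scene9.png

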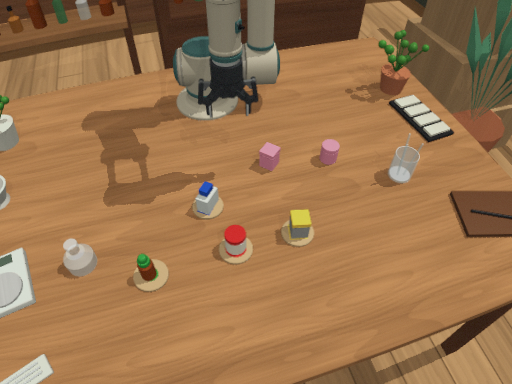

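```bash
sed 's/green=.084,blue=.076,red=.058,yellow=.062/green=.092,blue=.084,red=.066,yellow=.070/' meas.py > m2.py; python3 m2.py 9 | grep -v 'scene green px \[[34]' | cut -c1-140; python3 - <<'E'
from h import *
a=np.load('pics/scene0.npz')['im'].astype(int);b=np.load('pics/scene9.npz')['im'].astype(int)
for n,(u,v,w,h) in dict(beaker=(385,130,38,60),flask=(58,235,42,45)).items(): print(n,np.abs(a-b)[v:v+h,u:u+w].mean())
# dropper foot: brown mask in scene
h=cv2.cvtColor(b.astype(np.uint8),cv2.COLOR_RGB2HSV)[245:295,130:172]
m=(h[:,:,2]<125)&((h[:,:,0]<10)|(h[:,:,0]>170))&(h[:,:,1]>170)
vv,uu=np.where(m); 
for r in range(vv.min(),vv.max()+1): print(r+245,uu[vv==r].min()+130,uu[vv==r].max()+130,end=' | ')
print(proj('scene',[[.6205,-.281,.008],[.6205,-.281,.092]]))
E
```

```text
top green px [367. 135.] 51 z80 0.092 mean [ 0.6147 -0.2755] rect c [ 614.6 -275.4] size [19.2 24.3] ang 67.0 51
top green px [  2. 313.] 33 z80 0.161 mean [0.1369 0.6477] rect c [136.9 647.2] size [15.2 14.6] ang 4.2 33
top blue px [299. 194.] 106 z80 0.085 mean [ 0.4576 -0.1007] rect c [ 457.7 -100.6] size [19.6 30.9] ang 45.8 102
top red px [285. 141.] 267 z80 0.066 mean [ 0.6033 -0.0655] rect c [603.7 -65.4] size [46.4 47.4] ang 1.1 263
top yellow px [222. 137.] 287 z80 0.071 mean [0.6085 0.0987] rect c [608.6  98.7] size [46.2 44.1] ang 76.4 284
scene green px [  3. 102.] 52 z80 0.166 mean [-0.0949 -0.6618] rect c [ -96.7 -657.7] size [80.  26.8] ang 7.4 52
scene green px [143. 261.] 120 z80 0.091 mean [ 0.6339 -0.2826] rect c [ 633.  -282.9] size [32.5 23.5] ang 19.6 120
scene blue px [205. 188.] 127 z80 0.085 mean [ 0.4629 -0.1032] rect c [ 462.8 -102.7] size [26.1 35.5] ang 48.0 107
scene red px [233. 231.] 49 z80 0.068 mean [ 0.5981 -0.0705] rect c [595.7 -69.1] size [35.1 27.8] ang 65.9 49
scene red px [232. 240.] 39 z80 0.067 mean [ 0.6241 -0.0786] rect c [624.1 -76.7] size [31.  19.2] ang 34.7 37
scene yellow px [300. 217.] 275 z80 0.071 mean [0.6104 0.0953] rect c [610.5  95.9] size [45.1 42.1] ang 72.6 270
beaker 2.8673976608187135
flask 2.949382716049383
265 152 152 | 266 138 152 | 267 151 151 | 268 139 153 | 269 140 154 | 270 140 153 | 271 140 150 | 272 143 155 | 273 141 152 | 274 142 152 | 275 142 152 | 276 145 151 | 277 146 151 | 278 144 149 | 279 148 148 | [[150.73536336 273.80670119]
 [142.82794886 255.60372068]]
```

In matching views every container is within about 7 mm of its coaster centre and aligned. The beaker and flask look unmoved, and the gripper is clear.

```bash
python3 -c "
from rig import *
s=get_state(); print(s['clock'],s['qd'].round(3)); print(sign_off())"
```

```text
42.25 [-0.003  0.016 -0.023  0.002 -0.     0.001]
the job is handed in; nothing more can be done
None
```

All four containers now stand upright on their own coasters, and I handed the job in at 42 s of the 109 s allowed; sign-off gives no verdict.

| Container | Coaster | Offset from centre | Turn to its mark |
|---|---|---|---|
| Flacon | blue | about 3 mm | 0–2° |
| Tin | yellow | about 2 mm | 0° (top view), about 4° (scene view) |
| Jar | red | about 6 mm | – |
| Dropper | green | about 5 mm | – |

- **Dropper:** the two cameras disagreed by about 2 cm on the bulb's x position, because the mask also picks up the collar and the sides. I judged this one by its foot and the sliver of green inlay still showing.
- **Jar:** glare split the red lid in the scene view, so its offset comes from the top view.
- **Regrips:** I regripped the dropper once because the tool had drifted about 8 mm. I regripped the tin once to hold it by the lid. Neither was tipped or dropped.
- **Left alone:** the beaker and flask look unmoved in the before and after pictures, and I never reached for the pink look-alikes.

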